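Pack four amber glass gifts into their fitted boxes

TASK

Four gift orders are waiting on the packing bench. Put each of the four amber glass pieces with brass lids into the open kraft box whose white insert has the pocket cut to its shape and size, standing upright and fully down in the pocket. It is glass: set each piece down gently, never drop or tip it, and leave the two green jars with white lids where they stand.

Things in the scene. Friction and masses are not known exactly. Their poses are not given: they have to be found in the camera images.
- candle_large: Large round candle to be packed: amber glass jar with a brass lid of the same width, 64 mm diameter, 80 mm tall (lid the top 15 mm), straight sided, about 0.3 kg, standing loose. Origin: middle of the underside; z up along its axis.
- candle_small: Small round candle to be packed: amber glass jar with a brass lid of the same width, 42 mm diameter, 74 mm tall (lid the top 15 mm), straight sided, about 0.16 kg, standing loose. Origin: middle of the underside; z up along its axis.
- bottle_square: Square amber glass bottle with a small round brass cap, to be packed: body 50 x 50 mm, straight sided up to 66 mm, cap 30 mm diameter up to 86 mm, about 0.24 kg, standing loose at any yaw. Origin: middle of the underside; x and y square to its sides; z up.
- flask_flat: Flat oblong amber glass flask with a small round brass cap, to be packed: body 74 mm (along its x) x 36 mm (along its y), straight sided up to 66 mm, cap 26 mm diameter up to 86 mm, about 0.22 kg, standing loose at any yaw. Origin: middle of the underside; z up.
- box_large_round: Open kraft box with the largest round pocket, 80 mm diameter, meant for the large candle. It stands fixed on the bench, 124 mm square and 40 mm high, walls 3 mm thick, its lid off. The white foam insert fills it up to 36 mm and is cut through to a kraft floor 12 mm above the bench, so the pocket is 24 mm deep, in the middle of the box. Origin: middle of the box's underside, on the bench; z up; x and y along its sides. 
- box_small_round: Open kraft box with the small round pocket, 58 mm diameter, meant for the small candle. It stands fixed on the bench, 124 mm square and 40 mm high, walls 3 mm thick, its lid off. The white foam insert fills it up to 36 mm and is cut through to a kraft floor 12 mm above the bench, so the pocket is 24 mm deep, in the middle of the box. Origin: middle of the box's underside, on the bench; z up; x and y along its sides. 
- box_square: Open kraft box with the square pocket, 66 x 66 mm with its sides along the box's x and y, meant for the square bottle. It stands fixed on the bench, 124 mm square and 40 mm high, walls 3 mm thick, its lid off. The white foam insert fills it up to 36 mm and is cut through to a kraft floor 12 mm above the bench, so the pocket is 24 mm deep, in the middle of the box. Origin: middle of the box's underside, on the bench; z up; x and y along its sides. 
- box_oblong: Open kraft box with the oblong pocket, 90 mm along the box's x and 52 mm along its y, meant for the flat flask. It stands fixed on the bench, 124 mm square and 40 mm high, walls 3 mm thick, its lid off. The white foam insert fills it up to 36 mm and is cut through to a kraft floor 12 mm above the bench, so the pocket is 24 mm deep, in the middle of the box. Origin: middle of the box's underside, on the bench; z up; x and y along its sides. 
- green_jar_a: Green glass jar with a white lid, not part of these orders: 40 mm diameter, 72 mm tall, standing loose among the goods. Origin: middle of the underside; z up.
- green_jar_b: Smaller green glass jar with a white lid, not part of these orders: 34 mm diameter, 64 mm tall, standing loose among the goods. Origin: middle of the underside; z up.
There are look-alikes about, which are no part of the job. What is shaped like the candle_small but black or blue is not meant. Leave any turquoise look-alike of the bottle_square alone.

How it is judged:
By the outcome, as a careful person would: the job done as asked, in the order asked, and still so for the second after the job is handed in, with the robot touching nothing.
It also fails if it takes over 112 s, if anything falls off the work surface, if the arm or the gripper's body presses on something with over 40 N, if the wrist force passes 120 N, or if a joint passes its speed limit or range.

ROBOT

A 7-joint arm with a two-finger parallel gripper is mounted at the origin on the work surface. World frame = base frame: x ahead of the robot, y to its left, z up, the work surface at z = 0. Lengths are in m, angles in rad, forces in N, time in s.
With the tool pointing down it reaches from about 0.4 to 0.85 m from the base axis. Payload 4.5 kg.
Tool frame: the origin (TCP) lies at the very end of the fingers, on their centre line; the grasp point (between the pads) lies 19 mm behind it; z points along the fingers, y is the line along which they close (so a half turn about z gives the same grasp; the last joint's range is limited). The gripper opens to 88 mm and grips with 3 to 60 N. Pads are 18 mm wide; open, the fingers measure 123 mm over their backs; the gripper's body (75 mm by 187 mm) begins 45 mm behind the grasp point.
Start: joints at [-1.117, 0.689, -0.195, 1.565, 0.157, 0.902, -0.215], TCP at [0.255, 0.571, 0.239] pointing down, gripper open.
Joint ranges: [-3.01, 3.01], [-0.46, 2.08], [-1.47, 1.51], [0.13, 2.56], [-1, 4.14], [0.04, 2.09], [-2.66, 2.66]. Speed limits (rad/s): [2.57, 2.57, 3.14, 3.14, 3.14, 3.14, 3.14].

INTERFACE

Orientations are given as a 3x3 rotation matrix whose columns are the frame's x, y, z axes.
In Python, from workcell import r gives the robot as it stands. The module is installed in compiled form; this text tells all that it offers. Calls block until the motion is done:
- r.move_to(position, orientation): joint-space move of the TCP to a pose.
- r.movel(position, attitude=None, vel=0.15, threshold=None): straight line of the TCP; attitude=None keeps the orientation; vel is the mean speed in m/s. With threshold (N) it stops when the force on the tool has changed by that much, and returns True; else False.
- r.set_joints(angles): joint-space move.
- r.move_gripper(opening, f_grip=None): finger opening in m; f_grip is the grip in N (None keeps the last); returns when the fingers have stopped.
- r.pause(seconds).
- r.inverse_kinematics(position, orientation): joint angles nearest the present ones, or None.
- r.camera(name): name is "scene" or "top" or "wrist"; returns the picture (480x640x3 uint8, blue, green, red); there is no depth.
- r.camera_params(name): a dict with "camera_matrix" (3x3 intrinsics, pixels), "origin" and "attitude" of the camera in the world. Camera axes: x right, y down, z forward; pixel columns grow to the right and rows downward; lengths in m; the calibration is good to about 2 mm. A picture is of the moment at which its call begins: read the wrist's pose just before it. camera_params takes no time and is no camera call; for the wrist camera it gives the pose at the moment of the call.
A pose or a line that the arm cannot do raises r.PlanningError and nothing moves.
- r.hand_in(): hands the job in; it is judged then, once.
Readings, each from a call of its own:
- r.get_time_s(): time.
- r.get_joint_positions(): joint angles.
- r.get_joint_velocities(): joint speeds.
- r.get_effort(): joint torques, N m.
- r.get_position(): TCP position.
- r.get_tool_rot(): TCP orientation.
- r.get_force(): force on the tool from outside, world axes, zero at the start.
- r.get_wrist_torque(): the same for the moment, N m.
- r.get_opening(): finger opening in m.
- r.get_gripper_force(): force on a finger pad.
Only numpy, scipy, OpenCV 4.12 (cv2) and the standard library are available. Lean on these libraries where they do the work, as an engineer would, in place of code of your own. Each camera call takes 0.05 s, during which the arm holds its last target. There are 200 camera calls.

## Working session

There is one attempt and no reset: what is moved stays moved. The work goes in short steps, each a Python script; the robot and the scene stay as the last script left them, time stands still between calls to the robot, and variables do not carry over. Pictures are saved under pics/ and viewed, at most 14 in all, crops included, and the job is handed in when it is done.

```bash
mkdir -p pics
python3 - <<'E'
from workcell import r
import cv2
for n in("top","scene"):
    cv2.imwrite(f"pics/{n}0.png",r.camera(n)); p=r.camera_params(n); print(n,p)
print(r.get_time_s())
E
```

```text
top {'camera_matrix': array([[563.02116716,   0.        , 323.61316152],
       [  0.        , 563.02116716, 229.32793252],
       [  0.        ,   0.        ,   1.        ]]), 'origin': array([0.41984259, 0.02087815, 1.48148217]), 'attitude': array([[-0.00480154, -0.99826751,  0.05864239],
       [-0.9999609 ,  0.00435767, -0.00769449],
       [ 0.00742562, -0.05867704, -0.9982494 ]])}
scene {'camera_matrix': array([[492.05482027,   0.        , 327.01526833],
       [  0.        , 492.05482027, 242.90254103],
       [  0.        ,   0.        ,   1.        ]]), 'origin': array([0.98258642, 0.6931737 , 0.70952064]), 'attitude': array([[-8.16370572e-01,  3.64340758e-01, -4.48101440e-01],
       [ 5.77528255e-01,  5.14411021e-01, -6.33910416e-01],
       [-4.51082069e-04, -7.76297052e-01, -6.30367102e-01]])}
0.1
```

View pics/top0.png

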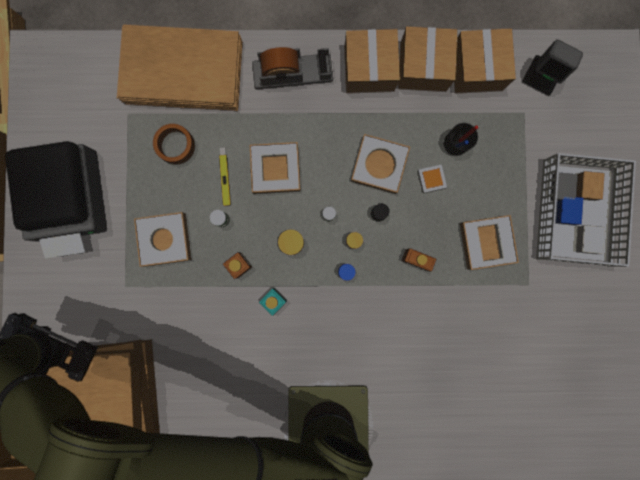

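View pics/scene0.png

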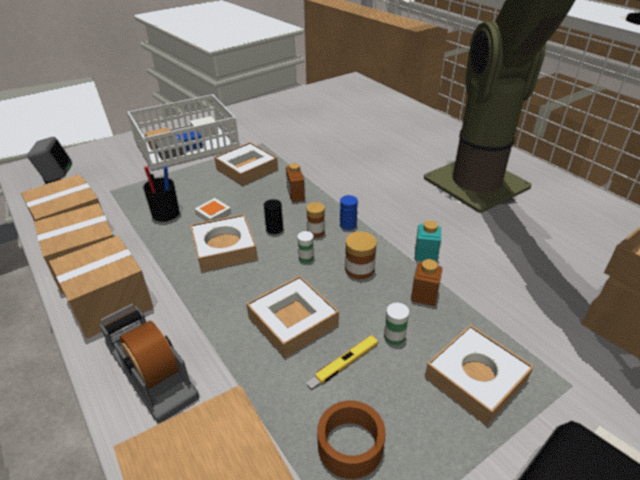

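Candidates in top view:
- Small candle: brass lid at (355,240). Not meant: black (380,212) and blue (347,272).
- Square bottle: amber at (236,265). Not meant: turquoise (272,300).
- Large candle: (290,242).
- Flask: (420,259).
- Green jars to leave: (218,218) and (329,214).
- Boxes: small round (162,239), square (275,168), large round (380,163), oblong (489,242).

I'll check these in a close crop and measure.

```bash
cat > h.py <<'E'
import numpy as np, cv2
from workcell import r
def p2w(P,uv,z):
    K,o,A=P["camera_matrix"],P["origin"],P["attitude"]
    uv=np.atleast_2d(uv).astype(float)
    d=(A@np.linalg.inv(K)@np.c_[uv,np.ones(len(uv))].T).T
    return (o+d*((z-o[2])/d[:,2])[:,None])[:,:2]
def rect(xy):
    (c,(w,h),a)=cv2.minAreaRect((xy*1000).astype(np.float32))
    if w<h: w,h,a=h,w,a+90
    return np.round(c,1),np.round((w,h),1),(a+90)%180-90   # mm, long-side angle
def down(yaw):   # tool pointing down, tool y (closing) at world angle yaw
    y=np.array([np.cos(yaw),np.sin(yaw),0]);z=np.array([0,0,-1.])
    return np.c_[np.cross(y,z),y,z]
E
python3 - <<'E'
from h import *
im=cv2.imread("pics/top0.png");P=r.camera_params("top")
hsv=cv2.cvtColor(im,cv2.COLOR_BGR2HSV)
cv2.imwrite("pics/crop0.png",cv2.resize(im[125:320,130:530],(800,390),interpolation=cv2.INTER_CUBIC))
def comp(m,near,n):
    k,l,s,c=cv2.connectedComponentsWithStats(m)
    for q in near:
        i=min(range(1,k),key=lambda i:np.hypot(*(c[i]-q))-1e-3*s[i,4] if s[i,4]>30 else 1e9)
        yield q,np.argwhere(l==i)[:,::-1],s[i,4]
w=((hsv[...,1]<40)&(hsv[...,2]>150)).astype(np.uint8)
for q,px,a in comp(w,[(162,239),(275,168),(380,163),(489,242)],0): print("box",q,a,rect(p2w(P,px,.036)))
H,S,V=[hsv[...,i].astype(int) for i in range(3)]
for q in [(290,242),(355,240),(236,265),(420,259)]: print(q,hsv[q[1],q[0]],hsv[q[1]+7,q[0]-7])
E
```

```text
Traceback (most recent call last):
ValueError: min() iterable argument is empty
```

View pics/crop0.png

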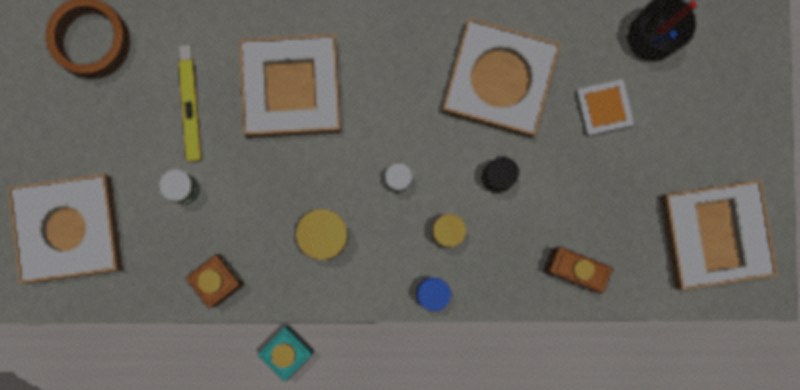

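The crop confirms the choice: large candle (321,234), small (449,230), square (214,281), flask (580,269) in crop pixels, and all four pockets match the table. Next, measuring.

Run:
```python
from h import *
im=cv2.imread("pics/top0.png");P=r.camera_params("top")
H,S,V=[c.astype(int) for c in cv2.split(cv2.cvtColor(im,cv2.COLOR_BGR2HSV))]
print([(H[y,x],S[y,x],V[y,x]) for x,y in [(145,225),(290,242),(242,258),(411,258),(200,240)]])
def blob(m,q,R,z):
    m=m.astype(np.uint8).copy(); k=np.zeros_like(m); cv2.circle(k,q,R,1,-1); m&=k
    n,l,s,c=cv2.connectedComponentsWithStats(m)
    i=1+np.argmax(s[1:,4]); return s[i,4],rect(p2w(P,np.argwhere(l==i)[:,::-1],z))
w=(S<45)&(V>125)
for q in [(162,239),(275,168),(380,163),(489,242)]: print("box",q,blob(w,q,36,.036))
brass=(H>=19)&(H<=32)&(S>110)&(V>80)
for q,z in [((290,242),.08),((355,240),.074),((236,265),.086),((422,260),.086)]: print("lid",q,blob(brass,q,20,z))
am=(H<=32)&(S>100)
for q in [(236,265),(420,259)]: print("body",q,blob(am,q,24,.066))
```

```text
[(np.int64(120), np.int64(5), np.int64(143)), (np.int64(23), np.int64(149), np.int64(137)), (np.int64(12), np.int64(156), np.int64(88)), (np.int64(12), np.int64(166), np.int64(120)), (np.int64(36), np.int64(13), np.int64(98))]
box (162, 239) (np.int32(1625), (array([482.2, 426.9]), array([117.5, 116.1]), 7.651071071624756))
box (275, 168) (np.int32(1323), (array([666.8, 136.2]), array([117.5, 115.9]), -87.01049566268921))
box (380, 163) (np.int32(1221), (array([ 676.4, -137.7]), array([117.4, 116.7]), 73.97490692138672))
box (489, 242) (np.int32(1266), (array([ 470.2, -418.5]), array([117.6, 115. ]), 8.362215995788574))
lid (290, 242) (np.int32(502), (array([471. ,  92.7]), array([62.2, 59.8]), 89.74943542480469))
lid (355, 240) (np.int32(208), (array([476.7, -65.9]), array([40.1, 37.6]), 89.73651885986328))
lid (236, 265) (np.int32(107), (array([414.5, 230.7]), array([27.2, 24.7]), 89.72666931152344))
lid (422, 260) (np.int32(79), (array([ 425.9, -232.1]), array([22.3, 22.3]), 89.16651916503906))
body (236, 265) (np.int32(400), (array([413.7, 229. ]), array([51. , 50.2]), -51.48154830932617))
body (420, 259) (np.int32(429), (array([ 426.8, -229.7]), array([77.8, 35.4]), 68.46356201171875))
```

```bash
cat >> h.py <<'E'
G,UP=.032,.19    # TCP height above piece's base in grasp; travel height
def go(xy,z,yaw,vel=.3): r.movel([*xy,z],down(yaw),vel=vel)
def curyaw(): y=r.get_tool_rot()[:,1]; return np.arctan2(y[1],y[0])
def near(yaw,ref): return yaw+np.pi*np.round((ref-yaw)/np.pi)
def pick(xy,yaw,w,look=None):
    r.move_gripper(min(w+.024,.088))
    yaw=near(yaw,curyaw())
    try: r.move_to([*xy,UP],down(yaw))
    except r.PlanningError: yaw+=np.pi; r.move_to([*xy,UP],down(yaw))
    if look: cv2.imwrite(look,r.camera("wrist"))
    go(xy,.06,yaw,.2); go(xy,G,yaw,.06)
    r.move_gripper(max(w-.01,0),f_grip=25)
    print("grip",r.get_opening(),r.get_gripper_force(),r.get_position())
    go(xy,.06,yaw,.08); go(xy,UP,yaw,.25)
    print("lifted",r.get_opening(),r.get_gripper_force(),"t",r.get_time_s())
def carry(xy,yaw):
    yaw=near(yaw,curyaw()); go(xy,UP,yaw); return yaw
def place(xy,yaw,w):
    go(xy,.012+G+.03,yaw,.15)
    r.pause(.2)
    hit=r.movel([*xy,.012+G-.004],vel=.03,threshold=3)
    print("down",hit,r.get_position(),r.get_force())
    r.move_gripper(w+.016)
    p=r.get_position(); go(p[:2],p[2]+.03,yaw,.08); go(p[:2],UP,yaw,.25)
    print("t",r.get_time_s())
E
python3 - <<'E'
from h import *
pick((.471,.0927),0,.064,"pics/w1.png")
carry((.6764,-.1377),np.radians(-16))
P=r.camera_params("wrist");cv2.imwrite("pics/w2.png",r.camera("wrist"))
cv2.imwrite("pics/w12.png",cv2.resize(np.hstack([cv2.imread("pics/w1.png"),cv2.imread("pics/w2.png")]),(800,300)))
A=P["attitude"];v=P["camera_matrix"]@A.T@(np.array([.6764,-.1377,.036])-P["origin"]);print("box px",v[:2]/v[2])
print(curyaw(),r.get_joint_positions().__repr__())
E
```

```text
grip 0.06344561997576892 24.99987761490047 [0.4719396  0.09283097 0.0322581 ]
lifted 0.06356909713543428 24.999865796416998 t 5.35
box px [324.9553451  224.65679595]
-0.27727172875623995 array([ 0.10153956,  0.83231835,  0.06223002,  1.40308212, -0.06003117,
        0.91062264, -0.09685007])
```

View pics/w12.png

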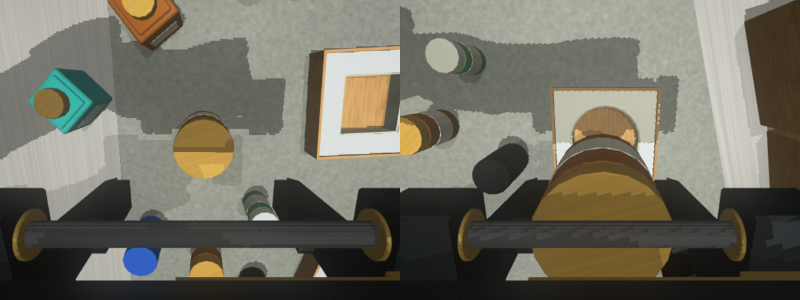

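The wrist pictures show the large candle gripped centrally. The box pocket is centred at about (603,140), which agrees with the projected position (325,225 full scale). Placing it.

Run:
```python
from h import *
place((.6764,-.1377),np.radians(-16),.064)
pick((.4767,-.0659),np.radians(90),.042)
b=(.4822,.4269)
y=carry(b,np.radians(97.6))
P=r.camera_params("wrist");im=r.camera("wrist");v=P["camera_matrix"]@P["attitude"].T@(np.array([*b,.036])-P["origin"]);v=v[:2]/v[2];print(v,curyaw())
cv2.drawMarker(im,tuple(int(i) for i in v),(0,0,255));cv2.imwrite("pics/w3.png",im);cv2.imwrite("pics/t3.png",r.camera("top"))
cv2.imwrite("pics/m3.png",cv2.resize(np.hstack([im,cv2.imread("pics/t3.png")]),(800,300)))
```

```text
down True [ 0.67605522 -0.13761591  0.04427479] [ 0.26068133 -1.00712435  4.67106594]
t 10.1917
grip 0.04159603652447493 25.26331029832363 [ 0.47696847 -0.06639621  0.03225796]
lifted 0.041279462942489555 25.244046156294644 t 14.6167
[320.16659899 222.94167866] -1.4405325836285887
```

View pics/m3.png

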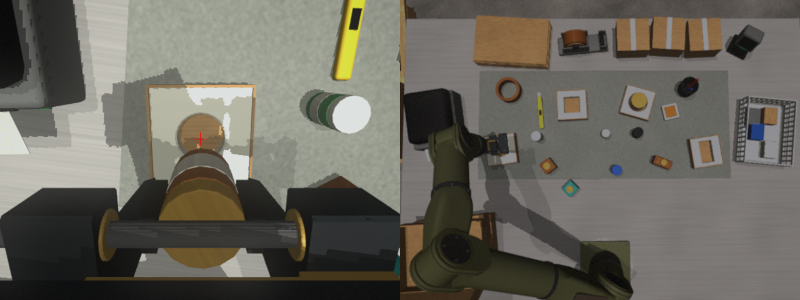

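The large candle sits in its pocket, at (638,100) in the right half. The marker (200,139) falls on the middle of the small pocket. Carrying on with the small candle and then the square bottle.

Run:
```python
from h import *
place((.4822,.4269),curyaw(),.042)
pick((.4137,.2295),np.radians(-51.5),.050)
b=(.6668,.1362)
y=carry(b,np.radians(-87))
P=r.camera_params("wrist");im=r.camera("wrist");v=P["camera_matrix"]@P["attitude"].T@(np.array([*b,.036])-P["origin"]);v=v[:2]/v[2];print(v,curyaw())
cv2.drawMarker(im,tuple(int(i) for i in v),(0,0,255));t=r.camera("top")
cv2.imwrite("pics/m4.png",cv2.resize(np.hstack([im,t]),(800,300)))
```

```text
down True [0.48197399 0.42664813 0.0442448 ] [-0.71157725 -0.11887027  4.54180385]
t 20.125
grip 0.04938637985561915 24.93926969356835 [0.41383686 0.22960343 0.03221027]
lifted 0.04971826130902444 24.94428215548396 t 24.4667
[323.89994157 220.502721  ] -1.5170656458573675
```

View pics/m4.png

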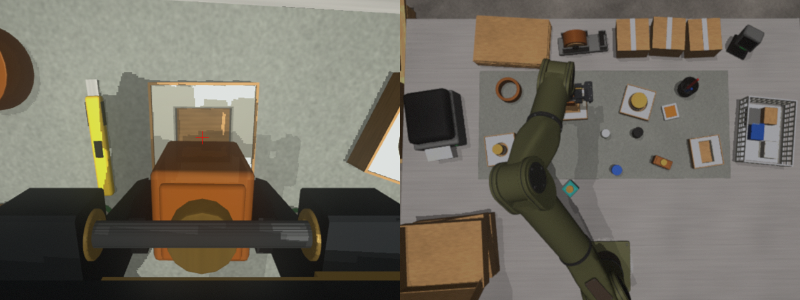

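The small candle is in its pocket at (500,149) in the right half. The square bottle is aligned with its box and the marker (202,137) is on the pocket centre. Next I place it and fetch the flask.

Run:
```python
from h import *
place((.6668,.1362),curyaw(),.050)
pick((.4265,-.231),np.radians(-21.5),.036)
b=(.4702,-.4185)
y=carry(b,np.radians(8.4-90))
P=r.camera_params("wrist");im=r.camera("wrist");v=P["camera_matrix"]@P["attitude"].T@(np.array([*b,.036])-P["origin"]);v=v[:2]/v[2];print(v,curyaw())
cv2.drawMarker(im,tuple(int(i) for i in v),(0,0,255));t=r.camera("top")
cv2.imwrite("pics/m5.png",cv2.resize(np.hstack([im,t]),(800,300)))
```

```text
down True [0.66648469 0.1361571  0.04421311] [-0.33347534  0.26105104  3.63303919]
t 29.225
grip 0.03611919984355415 24.98498778208159 [ 0.42718665 -0.23128483  0.03226443]
lifted 0.03584121732445139 24.986074768239632 t 34.2
[324.79514029 222.86000678] -1.4228281221764483
```

View pics/m5.png

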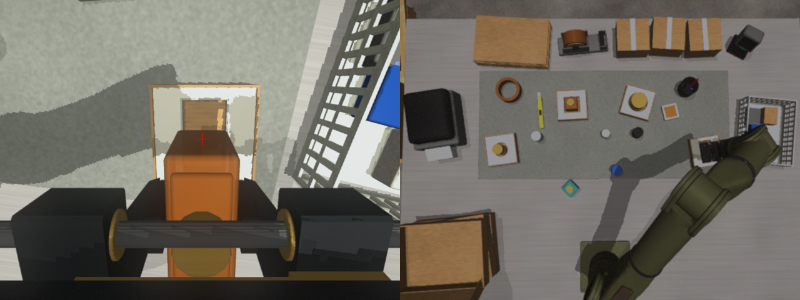

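The flask is aligned and the marker (202,139) is on the pocket centre. The gripper body comes close to the wire basket on the right, so I'll check the basket's rim height first.

Run:
```python
from h import *
a=cv2.imread("pics/top0.png")[145:275,525:645];b=cv2.imread("pics/scene0.png")[85:185,120:250]
c=np.hstack([cv2.resize(a,(400,433),interpolation=3),cv2.resize(np.vstack([b,np.zeros((33,130,3),np.uint8)]),(400,433),interpolation=3)])
cv2.imwrite("pics/bk.png",c)
```

```text
(no output)
```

View pics/bk.png

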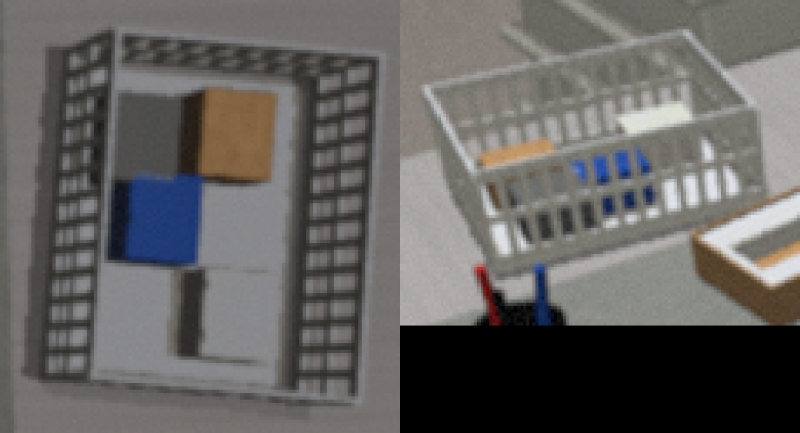

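The basket's near wall stands at about y = -0.54 with its rim at about 0.10 m. The gripper end reaches only y = -0.51 at z ≥ 0.108, so it is clear. Placing the flask.

Run:
```python
from h import *
place((.4702,-.4185),curyaw(),.036)
r.move_to([.45,0,.3],down(near(np.pi/2,curyaw())))
r.set_joints([-1.117, 0.689, -0.195, 1.565, 0.157, 0.902, -0.215])
t=r.camera("top");s=r.camera("scene");cv2.imwrite("pics/t6.png",t)
cv2.imwrite("pics/m6.png",np.vstack([cv2.resize(t[125:320,130:530],(640,312)),cv2.resize(s[120:430,80:560],(640,413))])[:, :] if 0 else cv2.resize(np.vstack([cv2.resize(t[125:320,130:530],(640,312)),cv2.resize(s[120:430,80:560],(640,413))]),(530,600)))
print(r.get_time_s())
```

```text
down True [ 0.47001569 -0.41842836  0.04416101] [-0.00324041 -0.4780476   2.53322397]
t 39.1083
42.975
```

View pics/m6.png

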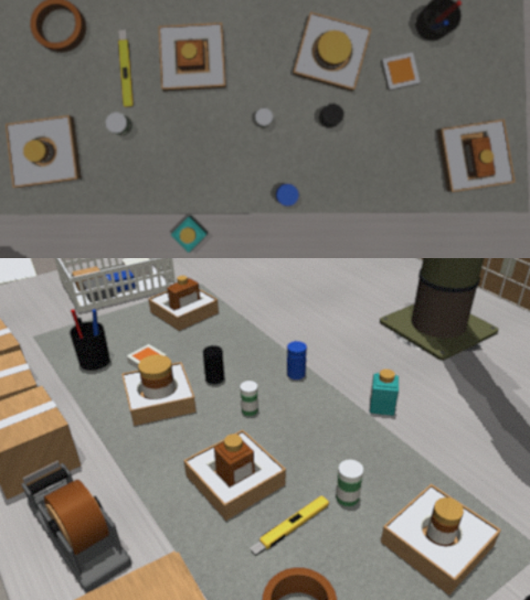

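All four pieces stand upright in their pockets: small (36,151), square (189,52), large (334,48) and flask (483,156). Each one touched down at floor height, TCP 0.044 m. The green jars and look-alikes have not moved, so I'm handing in.

```bash
python3 -c "
from workcell import r
print(r.hand_in())"
```

```text
the job is handed in; nothing more can be done
None
```

The job is handed in: all four amber pieces stand upright and fully down in their matching pockets, the green jars and look-alikes were left alone, and the robot clock read about 43 s.

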